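Let the grinding balls out with the gate lever

ROBOT

A 6-joint arm with a two-finger parallel gripper is mounted at the origin on a cart in front of the work surface, level with it; the furniture and walls round the work are solid. World frame = base frame: x ahead of the robot, y to its left, z up, the work surface at z = 0. Lengths are in mm, angles in rad, forces in N, time in s.
With the tool pointing down it reaches from about 275 to 875 mm from the base axis. Payload 12.5 kg.
Tool frame: the origin (TCP) lies at the very end of the fingers, on their centre line; the grasp point (between the pads) lies 19 mm behind it; y points along the fingers, x is the direction in which the jaws open and shut, and the axes are right-handed (so a half turn about y gives the same grasp; the last joint's range is limited). The gripper opens to 85 mm and grips with 20 to 120 N. Pads are 22 mm wide; open, the fingers measure 114 mm over their backs; the gripper's body (76 mm by 85 mm) begins 54 mm behind the grasp point. The pads swing forward as they close: fully open they stand 13 mm farther back than shut.
Start: joints at [-1.221, 0.351, 1.652, -0, 1.139, -0.085], TCP at [231.692, -498.802, 231.29] pointing down, gripper open.
Joint ranges: [-2.75, 2.75], [-0.79, 2.1], [0.01, 2.65], [-1.57, 4.71], [0.07, 3.14], [-2.87, 2.87]. Speed limits (rad/s): [2.22, 2.22, 2.79, 3.14, 3.14, 3.14].

INTERFACE

Orientations are given as a 3x3 rotation matrix whose columns are the frame's x, y, z axes.
In Python, from rig import telemetry, viewer, workorder gives the robot as it stands.
- The arm moves only by the shell command python3 -m handwheel 'ROWS' [FORCE]. ROWS is JSON, a list of rows, each an object of numbers: "dx", "dy", "dz": the shift along the world's x, y, z normalised to -1 to 1, where 1 is 30 mm; "ax", "ay", "az": the turn, a rotation vector about the world's x, y, z normalised to -1 to 1, where 1 is 0.1 rad; "claw": the gripper command: -1 is shut, 1 is fully open, values between are in proportion. A call has 1 to 8 rows; each row shifts and turns the commanded pose from where the row before left it; what a row does not reach is not made up. A row lasts 1/12 s, in which the tool goes at most 41.7 mm and 7.16 degrees, less where a joint would pass 70% of its speed; a pose out of reach is approached as far as the arm can. A call with a number of a shift or a turn outside -1 to 1 is refused whole. A call with a gripper value outside its range is refused whole. The fingers move at their own pace and stop on an object; FORCE is the grip in N (left out, the last holds). Time passes only in rows, so rows that do not move let the fingers close. It gives the time, the measured TCP pose, the force and the opening at its end, in the units of the state.
- telemetry.get_state(): the state, without advancing time (a new reading comes with each control period).
- viewer.grab_frame(name): name is "scene" or "top" or "wrist"; returns (picture, depth): 400x640x3 uint8, red, green, blue; 400x640 float32, mm along the optical axis (not along the pixel's ray), 0 where there is no reading.
- viewer.calibration(name): a dict with "fx", "fy", "cx", "cy" (pixels), "R" (3x3) and "t" (3): a world point X has camera coordinates R X + t. Camera axes: x right, y down, z forward; pixel columns grow to the right and rows downward; lengths in mm; the calibration is good to about 2 mm. A picture is of the moment at which its call begins: read the wrist's pose just before it. calibration takes no time and is no camera call; for the wrist camera it gives the pose at the moment of the call.
- workorder.close_job(): hands the job in, once; it reports no verdict.
The state is a dict: "clock": time; "joint_positions": joint angles; "dq": joint speeds; "joint_efforts": joint torques, N m; "eef_pos": TCP position; "tcp_rot": TCP orientation; "force": force on the tool from outside, world axes, zero at the start; "ft_torque": the same for the moment, N m; "finger_gap": finger opening in mm.
Only numpy, scipy, OpenCV 4.12 (cv2) and the standard library are available. Lean on these libraries where they do the work, as an engineer would, in place of code of your own. Each camera call takes 0.05 s, during which the arm holds its last target. There are 200 camera calls.

TASK

Press down the long end of the lever with the fingertips so that its short end raises the heavy steel flap, and keep it pressed until both grinding balls have rolled out from behind the flap and lie in the tray. Then let the lever come back up under control, so that the flap goes shut without dropping, and take the hand away. Touch nothing but the lever, do not lift the lever out of its bearings, and leave the things around it alone.

Things in the scene. Friction and masses are not known exactly. Their poses are not given: they have to be found in the camera images.
- station: Aluminium dispensing station fixed on the worktop. Origin on the worktop under the lever's pivot; x runs along the lever from its long end towards the flap, y left, z up. Base plate x -95..140, y -40..110 mm; forks at the origin, 114 mm high; lever stop at x -70, 66 mm high; clear-walled chute at x 85..115, sloping down to -y into a tray centred at x 100, y -147, inside 84 x 94 mm, walls 50 mm.
- lever: Loose steel lever, 0.35 kg, 14 mm square bar; its cross pin rests in two open-topped forks. Origin on the pin, 95 mm above the worktop; at rest its axes are parallel to the station's. Long arm to -x, sloping up 0.28 rad to a paddle 180 mm from the pin; short arm 57 mm to +x, its nose just under the flap's overhang. Pressing the paddle turns it about y by up to 0.6 rad, where a stop holds it.
- paddle (a point): Centre of the top of the paddle (36 mm along the lever, 40 mm across, 12 mm thick, rubber-faced) on the lever's long end. At rest about 159 mm above the worktop; against the stop about 60 mm. To move the paddle takes roughly 3 to 7 N.
- flap (a joint): Heavy hinged steel flap (2.2 kg, 80 x 96 mm with a weight block on top) over the chute: 0 shut, grows as it rises, rad; about 0.28 with the lever at its stop. It falls shut by its weight. A skirt under its free edge holds back the balls; they pass from about 0.14 rad on.
- flap_edge (a point): Middle of the flap's free edge, 108 mm from its hinge, 98 mm above the worktop when shut.
- ball_a: Steel grinding ball, 20 mm in diameter, origin at its centre; at the start it lies in the chute against the flap's skirt, about 55 mm above the worktop. In the tray its centre is 18 mm up.
- ball_b: Second, equal ball, at the start behind the first.
- weight: Bystander: brass calibration weight with a knob, 29 mm wide, 50 mm high, origin under its centre.
- dropper: Bystander: amber dropper bottle, 33 mm wide, 94 mm high, origin under its centre.
- pot: Bystander: glass vial with a blue cap, 21 mm wide, 50 mm high, origin under its centre.

How it is judged (in metres and radians):
On the way, in this order (a step that is already met when the one before it is completed fails the run):
1. the pressed lever raises the flap (value of joint flap above 0.06 rad and contact force between the fingers and lever above 0.5 N), for 0.1 s.
2. both balls lie in the tray while the flap is still held up (x of ball_a in the frame of station between 0.058 and 0.142 m and y of ball_a in the frame of station between -0.194 and -0.1 m and z of each of ball_a, ball_b in the frame of station below 0.03 m and x of ball_b in the frame of station between 0.058 and 0.142 m and y of ball_b in the frame of station between -0.194 and -0.1 m and value of joint flap above 0.1 rad and contact force between the fingers and lever above 0.5 N), for 0.2 s.
At the end, for the whole second after the job is handed in: Both balls lie inside the tray, the flap is shut (within 0.03 rad), the lever is back up (paddle more than 145 mm above the worktop), still, with its pin seated in the forks (within 10 mm) (x of ball_a in the frame of station between 0.058 and 0.142 m and y of ball_a in the frame of station between -0.194 and -0.1 m and z of each of ball_a, ball_b in the frame of station below 0.03 m and x of ball_b in the frame of station between 0.058 and 0.142 m and y of ball_b in the frame of station between -0.194 and -0.1 m and value of joint flap below 0.03 rad and height (world z) of paddle above 0.145 m and linear speed of lever below 0.02 m/s and z of lever in the frame of station below 0.105 m and distance between lever and station below 0.105 m); the robot touches nothing.
It fails at once if the flap or another part of the station is touched by the robot (contact force between any of the fingers, the arm and station above 1 N).
It fails at once if a ball is touched by the robot (contact force between any of the fingers, the arm and ball_a above 0.3 N or contact force between any of the fingers, the arm and ball_b above 0.3 N).
It fails at once if the lever is lifted out of its forks (z of lever in the frame of station above 0.107 m).
It fails at once if the flap drops instead of being let down (closing faster than 2 rad/s) (velocity of joint flap below -2 rad/s).
It fails at once if the weight, the dropper bottle or the vial is pushed away or lifted (moved more than 20 mm) (distance of any of weight, dropper, pot from where it was at the start of the episode above 0.02 m).
It also fails if it takes over 32 s, if anything falls off the work surface, if the arm or the gripper's body presses on something with over 40 N, if the wrist force passes 120 N, or if a joint passes its speed limit or range.

## Working session

There is one attempt and no reset: what is moved stays moved. The work goes in short steps, Python scripts to look and compute and a shell command to move; the robot and the scene stay as the last step left them, time stands still between calls to the robot, and variables do not carry over. Pictures are saved under pics/ and viewed, about 8 in all and at most 12, crops included, and the job is handed in when it is done.

```bash
mkdir -p pics
cat > h.py <<'E'
import numpy as np, cv2
from rig import telemetry, viewer, workorder
def grab(n,f):
    c=viewer.calibration(n); p,d=viewer.grab_frame(n)
    cv2.imwrite(f'pics/{f}.png',p[:,:,::-1]); np.savez(f'pics/{f}.npz',p=p,d=d,R=c['R'],t=c['t'],k=[c['fx'],c['fy'],c['cx'],c['cy']])
def world(f,u,v,w=1):
    z=np.load(f'pics/{f}.npz'); fx,fy,cx,cy=z['k']; q=z['d'][v-w:v+w+1,u-w:u+w+1]; q=q[q>0]; d=np.median(q)
    return z['R'].T@(np.array([(u-cx)/fx*d,(v-cy)/fy*d,d])-z['t'])
E
python3 - <<'E'
from h import *
s=telemetry.get_state();print(s)
grab('top','t0');grab('scene','s0')
E
```

```text
{'clock': 0.0, 'joint_positions': array([-1.22061858e+00,  3.51255144e-01,  1.65246549e+00,  1.64357940e-05,
        1.13907970e+00, -8.45644285e-02]), 'dq': array([-2.18573912e-03, -8.25751230e-05,  5.34655515e-04,  1.49000552e-03,
        6.62347485e-04,  7.80394624e-04]), 'joint_efforts': array([-1.05029863e-03, -5.06102014e+01, -2.91403162e+01, -1.54032232e-04,
        4.50621243e-03,  1.43229096e-05]), 'eef_pos': array([ 231.57267786, -498.49182092,  230.73232705]), 'tcp_rot': array([[ 4.21170087e-01, -4.00291313e-04,  9.06981586e-01],
       [-9.06980878e-01,  1.13951112e-03,  4.21170261e-01],
       [-1.20210640e-03, -9.99999271e-01,  1.16871432e-04]]), 'force': array([-0.12341958,  0.21739077,  0.35097754]), 'ft_torque': array([ 0.05375112, -0.02078847, -0.03264209]), 'finger_gap': 85.47216686276889}
```

View pics/t0.png

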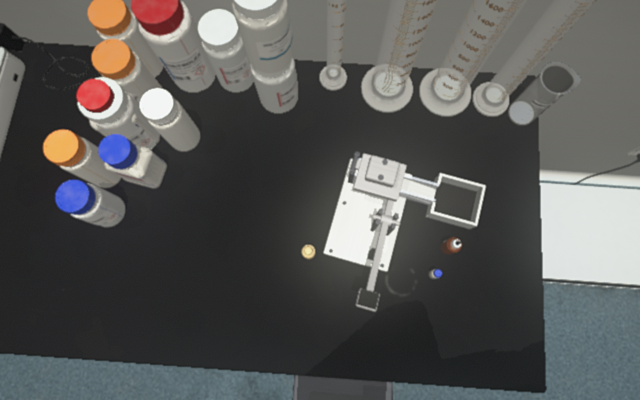

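View pics/s0.png

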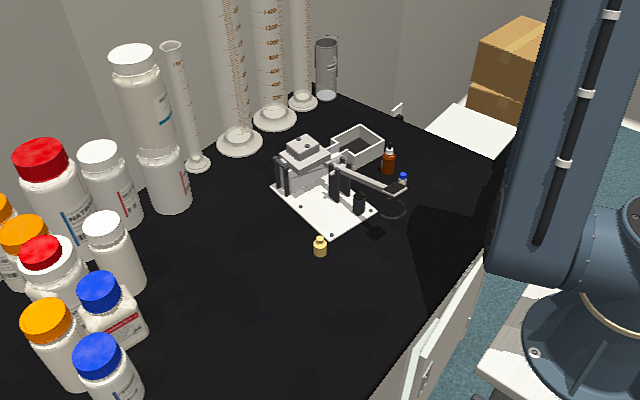

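The top picture shows the paddle at (368,299), pivot at about (382,222), flap block at (381,170), tray at (458,200), weight at (308,251), dropper at (453,244) and vial at (436,273). The arm is clear of all of them.

Run:
```python
from h import *
for n,u,v in [('paddle',368,299),('padL',359,299),('padR',377,300),('padbot',367,307),('padtop',369,292),('arm',374,266),('arm2',384,210),('flap',381,176),('weight',308,251),('dropper',453,244),('pot',436,273),('trayNW',438,178),('trayNE',483,183),('traySE',475,225),('traySW',430,215),('plateL',327,252),('plateR',387,269),('hole',396,212),('knob',404,200)]: print(n,world('t0',u,v,1).round(1))
z=np.load('pics/t0.npz');p=cv2.resize(z['p'][140:320,290:490,::-1],(800,720)[:2],interpolation=cv2.INTER_CUBIC)
cv2.imwrite('pics/t0c.png',cv2.resize(z['p'][140:320,290:490,::-1],(660,594),interpolation=cv2.INTER_CUBIC))
```

```text
paddle [441.2   6.9 160.5]
padL [440.   24.  163.5]
padR [440.6 -10.1 160.4]
padbot [426.4   8.2 162.8]
padtop [454.4   5.3 157.1]
arm [505.9  -4.3 132.2]
arm2 [645.2 -34.    8.6]
flap [689.3  -9.  137.8]
weight [534.2 131.5  50.5]
dropper [ 569.  -176.1   73.1]
pot [ 507. -147.   49.]
trayNW [ 720.2 -148.1   45.1]
trayNE [ 7.285e+02 -2.650e+02  6.000e-01]
traySE [ 617.9 -230.7   48.7]
traySW [ 637.4 -136.    27.2]
plateL [539.2  90.3   9. ]
plateR [511.1 -47.1   5.6]
hole [642.5 -61.8   8.6]
knob [672.4 -79.4   7.6]
```

View pics/t0c.png

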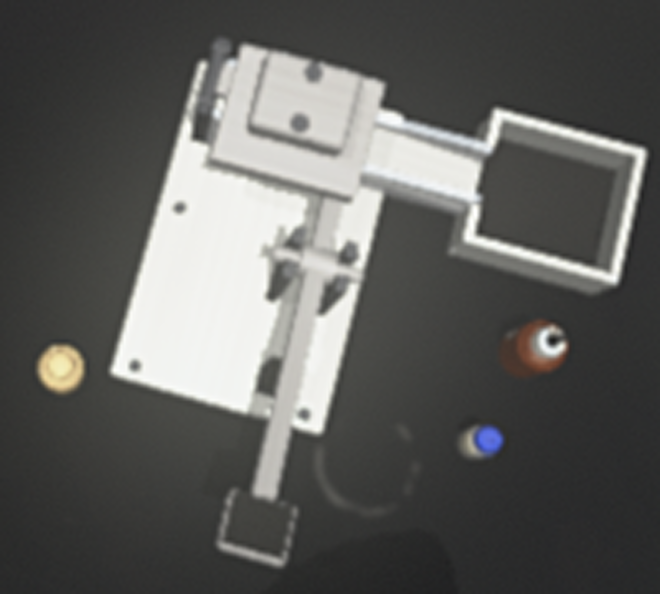

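The crop agrees with the full picture, putting the paddle centre at about (441, 7, 160) mm. The station's x axis points along about (0.98, -0.2). I'll close the claw and travel high to a point above the paddle.

```bash
python3 -m handwheel '[{"dx":0.4,"dy":0.95,"claw":-1},{"dx":0.4,"dy":0.95,"claw":-1},{"dx":0.4,"dy":0.95,"claw":-1},{"dx":0.4,"dy":0.95,"claw":-1},{"dx":0.4,"dy":0.95,"claw":-1},{"dx":0.4,"dy":0.95,"claw":-1},{"dx":0.4,"dy":0.95,"claw":-1},{"dx":0.4,"dy":0.95,"claw":-1}]' 30
python3 -m handwheel '[{"dx":0.4,"dy":0.95,"claw":-1},{"dx":0.4,"dy":0.95,"claw":-1},{"dx":0.4,"dy":0.95,"claw":-1},{"dx":0.4,"dy":0.95,"claw":-1},{"dx":0.4,"dy":0.95,"claw":-1},{"dx":0.4,"dy":0.95,"claw":-1},{"dx":0.4,"dy":0.95,"claw":-1},{"claw":-1}]'
```

```text
$[0]: bad value
$[0]: bad value
```

```bash
python3 -m handwheel '[{"dx":0.4,"dy":0.95,"dz":0,"ax":0,"ay":0,"az":0,"claw":-1}]' 30; python3 -m handwheel --help | head -20
```

```text
clock: 0.18
eef_pos: [242.6, -472.7, 230.9]
tcp_rot: [[0.419, -0.0, 0.908], [-0.908, -0.001, 0.419], [0.001, -1.0, -0.001]]
force: [0.9, -1.3, -0.1]
finger_gap: 75.5invalid input: not JSON, or not a number
```

```bash
python3 -m handwheel '[{"dx":0.41,"dy":0.99,"dz":0,"ax":0,"ay":0,"az":0,"claw":-1},{"dx":0.41,"dy":0.99,"dz":0,"ax":0,"ay":0,"az":0,"claw":-1},{"dx":0.41,"dy":0.99,"dz":0,"ax":0,"ay":0,"az":0,"claw":-1},{"dx":0.41,"dy":0.99,"dz":0,"ax":0,"ay":0,"az":0,"claw":-1},{"dx":0.41,"dy":0.99,"dz":0,"ax":0,"ay":0,"az":0,"claw":-1},{"dx":0.41,"dy":0.99,"dz":0,"ax":0,"ay":0,"az":0,"claw":-1},{"dx":0.41,"dy":0.99,"dz":0,"ax":0,"ay":0,"az":0,"claw":-1},{"dx":0.41,"dy":0.99,"dz":0,"ax":0,"ay":0,"az":0,"claw":-1}]' 30
python3 -m handwheel '[{"dx":0.41,"dy":0.99,"dz":0,"ax":0,"ay":0,"az":0,"claw":-1},{"dx":0.41,"dy":0.99,"dz":0,"ax":0,"ay":0,"az":0,"claw":-1},{"dx":0.41,"dy":0.99,"dz":0,"ax":0,"ay":0,"az":0,"claw":-1},{"dx":0.41,"dy":0.99,"dz":0,"ax":0,"ay":0,"az":0,"claw":-1},{"dx":0.41,"dy":0.99,"dz":0,"ax":0,"ay":0,"az":0,"claw":-1},{"dx":0.41,"dy":0.99,"dz":0,"ax":0,"ay":0,"az":0,"claw":-1},{"dx":0.41,"dy":0.99,"dz":0,"ax":0,"ay":0,"az":0,"claw":-1},{"dx":0,"dy":0,"dz":0,"ax":0,"ay":0,"az":0,"claw":-1}]' 30
```

```text
clock: 0.85
eef_pos: [342.2, -231.1, 231.2]
tcp_rot: [[0.421, -0.0, 0.907], [-0.907, 0.0, 0.421], [-0.0, -1.0, -0.0]]
force: [-0.1, -0.2, -0.1]
finger_gap: -0.0
clock: 1.52
eef_pos: [429.3, -21.1, 231.2]
tcp_rot: [[0.424, 0.0, 0.906], [-0.906, 0.001, 0.424], [-0.001, -1.0, 0.001]]
force: [0.2, -0.1, -1.0]
finger_gap: 0.2
```

```bash
python3 -m handwheel '[{"dx":0.4,"dy":0.94,"dz":0,"ax":0,"ay":0,"az":0,"claw":-1},{"dx":0,"dy":0,"dz":-1,"ax":0,"ay":0,"az":0,"claw":-1},{"dx":0,"dy":0,"dz":-0.8,"ax":0,"ay":0,"az":0,"claw":-1},{"dx":0,"dy":0,"dz":0,"ax":0,"ay":0,"az":0,"claw":-1}]'
python3 -c "
from h import *
grab('wrist','w1')"
```

```text
clock: 1.85
eef_pos: [437.9, 3.7, 173.7]
tcp_rot: [[0.422, -0.007, 0.907], [-0.907, 0.001, 0.422], [-0.003, -1.0, -0.006]]
force: [-0.8, 0.2, -1.4]
finger_gap: 0.1
```

View pics/w1.png

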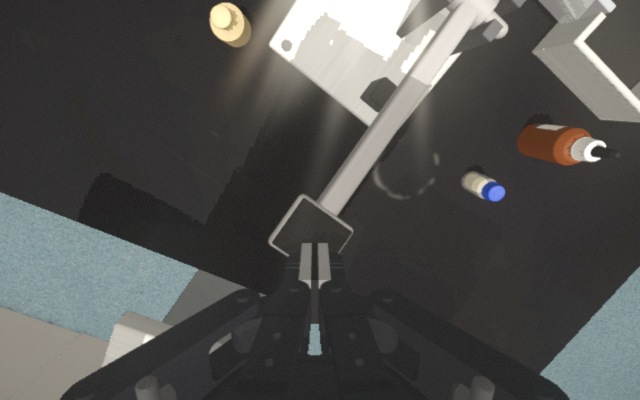

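The wrist view shows the closed fingertips, ending at (315,243), over the paddle, with nothing else near. Next I press along the paddle's arc.

```bash
python3 -m handwheel '[{"dx":0,"dy":0,"dz":-0.27,"ax":0,"ay":0,"az":0,"claw":-1},{"dx":0,"dy":0,"dz":-0.27,"ax":0,"ay":0,"az":0,"claw":-1},{"dx":-0.08,"dy":0.02,"dz":-0.3,"ax":0,"ay":0,"az":0,"claw":-1},{"dx":-0.08,"dy":0.02,"dz":-0.3,"ax":0,"ay":0,"az":0,"claw":-1},{"dx":-0.07,"dy":0.01,"dz":-0.3,"ax":0,"ay":0,"az":0,"claw":-1},{"dx":0,"dy":0,"dz":0,"ax":0,"ay":0,"az":0,"claw":-1}]'
python3 -m handwheel '[{"dx":-0.05,"dy":0.01,"dz":-0.3,"ax":0,"ay":0,"az":0,"claw":-1},{"dx":-0.04,"dy":0.01,"dz":-0.3,"ax":0,"ay":0,"az":0,"claw":-1},{"dx":-0.02,"dy":0,"dz":-0.3,"ax":0,"ay":0,"az":0,"claw":-1},{"dx":0,"dy":0,"dz":0,"ax":0,"ay":0,"az":0,"claw":-1}]'
python3 -c "
from h import *
grab('scene','s2');z=cv2.imread('pics/s2.png')[110:280,230:440];cv2.imwrite('pics/s2c.png',cv2.resize(z,(735,595)))"
```

```text
clock: 2.4
eef_pos: [432.3, 5.0, 132.6]
tcp_rot: [[0.421, -0.002, 0.907], [-0.907, 0.0, 0.421], [-0.001, -1.0, -0.002]]
force: [-0.4, 1.3, 1.8]
finger_gap: 0.1
clock: 2.73
eef_pos: [429.4, 5.5, 105.6]
tcp_rot: [[0.421, -0.002, 0.907], [-0.907, 0.0, 0.421], [-0.001, -1.0, -0.001]]
force: [-0.8, 0.3, 2.9]
finger_gap: -0.1
```

View pics/s2c.png

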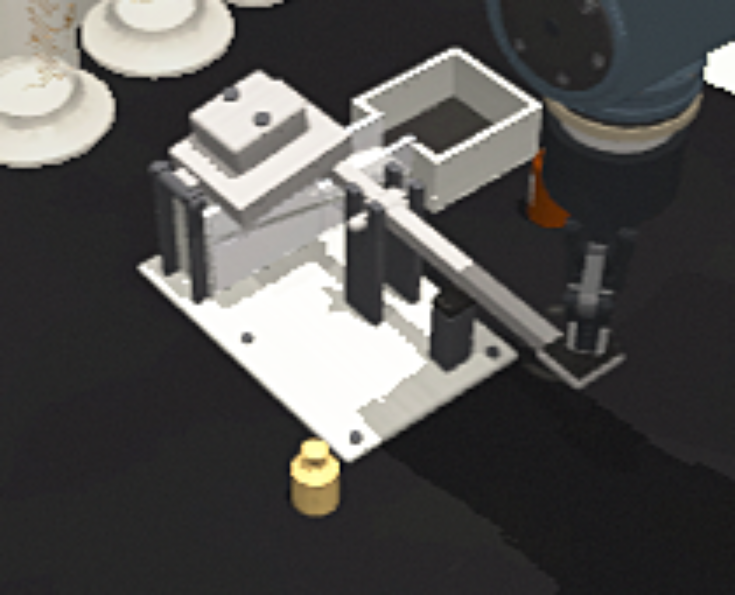

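The fingertips sit on the paddle at crop (590,350), the lever is tilted, and the flap at (260,140) is rising. I'll press further and hold.

```bash
python3 -m handwheel '[{"dx":0,"dy":0,"dz":-0.3,"ax":0,"ay":0,"az":0,"claw":-1},{"dx":0,"dy":0,"dz":-0.3,"ax":0,"ay":0,"az":0,"claw":-1},{"dx":0.02,"dy":0,"dz":-0.3,"ax":0,"ay":0,"az":0,"claw":-1},{"dx":0.04,"dy":0,"dz":-0.3,"ax":0,"ay":0,"az":0,"claw":-1},{"dx":0,"dy":0,"dz":0,"ax":0,"ay":0,"az":0,"claw":-1},{"dx":0,"dy":0,"dz":0,"ax":0,"ay":0,"az":0,"claw":-1},{"dx":0,"dy":0,"dz":0,"ax":0,"ay":0,"az":0,"claw":-1},{"dx":0,"dy":0,"dz":0,"ax":0,"ay":0,"az":0,"claw":-1}]'
for i in 1 2; do python3 -m handwheel '[{"dx":0,"dy":0,"dz":0,"ax":0,"ay":0,"az":0,"claw":-1},{"dx":0,"dy":0,"dz":0,"ax":0,"ay":0,"az":0,"claw":-1},{"dx":0,"dy":0,"dz":0,"ax":0,"ay":0,"az":0,"claw":-1},{"dx":0,"dy":0,"dz":0,"ax":0,"ay":0,"az":0,"claw":-1},{"dx":0,"dy":0,"dz":0,"ax":0,"ay":0,"az":0,"claw":-1},{"dx":0,"dy":0,"dz":0,"ax":0,"ay":0,"az":0,"claw":-1},{"dx":0,"dy":0,"dz":0,"ax":0,"ay":0,"az":0,"claw":-1},{"dx":0,"dy":0,"dz":0,"ax":0,"ay":0,"az":0,"claw":-1}]'|grep -E 'clock|eef|force';done
python3 -c "
from h import *
grab('top','t3');grab('scene','s3')
a=cv2.imread('pics/t3.png')[140:320,330:500];b=cv2.imread('pics/s3.png')[110:280,250:420]
cv2.imwrite('pics/c3.png',np.hstack([cv2.resize(a,(400,424),interpolation=2),cv2.resize(b,(400,424),interpolation=2)]))"
```

```text
clock: 3.45
eef_pos: [431.7, 5.5, 71.2]
tcp_rot: [[0.421, -0.0, 0.907], [-0.907, 0.0, 0.421], [-0.0, -1.0, -0.0]]
force: [-1.3, 1.2, 1.0]
finger_gap: 0.2
clock: 4.12
eef_pos: [431.8, 5.5, 71.1]
force: [-1.4, 0.2, 1.3]
clock: 4.78
eef_pos: [431.8, 5.5, 71.1]
force: [-0.9, 0.8, 1.3]
```

View pics/c3.png

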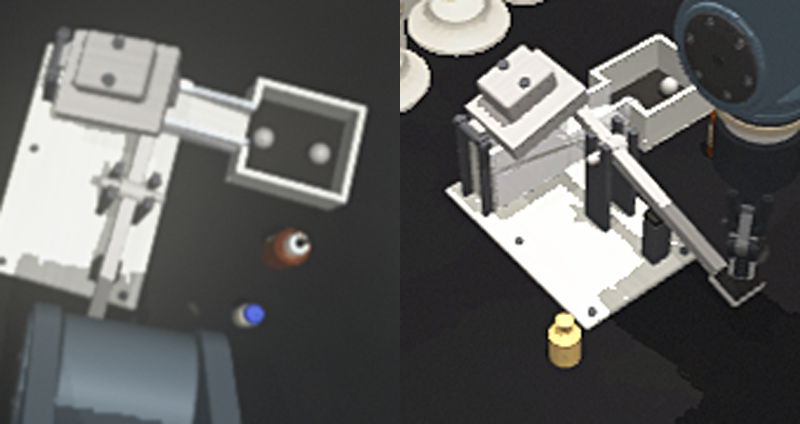

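Both balls are in the tray, at left panel (263,137) and (319,153), with the flap up. I'll check their positions and heights, and whether they have settled.

```bash
python3 -m handwheel '[{"dx":0,"dy":0,"dz":0,"ax":0,"ay":0,"az":0,"claw":-1},{"dx":0,"dy":0,"dz":0,"ax":0,"ay":0,"az":0,"claw":-1},{"dx":0,"dy":0,"dz":0,"ax":0,"ay":0,"az":0,"claw":-1},{"dx":0,"dy":0,"dz":0,"ax":0,"ay":0,"az":0,"claw":-1},{"dx":0,"dy":0,"dz":0,"ax":0,"ay":0,"az":0,"claw":-1},{"dx":0,"dy":0,"dz":0,"ax":0,"ay":0,"az":0,"claw":-1}]'|grep -E 'clock|force'
python3 - <<'E'
from h import *
grab('top','t4')
for f in('t3','t4'):
  for u,v in[(442,198),(465,205),(455,212)]:print(f,world(f,u,v,1).round(1))
a=np.load('pics/t3.npz')['p'].astype(int);b=np.load('pics/t4.npz')['p'].astype(int)
print('diff',(abs(a-b).max(2)[170:230,425:490]>25).sum())
# station frame
yaw=-0.2
x=np.array([np.cos(yaw),np.sin(yaw)]);y=np.array([-x[1],x[0]])
o=np.array([441,7])+169*x
for u,v in[(442,198),(465,205)]:
  w=world('t4',u,v)[:2]-o;print(w@x,w@y)
E
```

```text
clock: 5.38
force: [-1.0, 0.3, 1.2]
t3 [ 678.5 -162.1   28.3]
t3 [ 666.2 -214.8   27.5]
t3 [ 652.7 -198.1    7. ]
t4 [ 678.7 -162.4   27.5]
t4 [ 666.4 -215.1   26.5]
t4 [ 652.3 -197.6    8.9]
diff 0
97.64643847222146 -118.7442446011053
96.08387319978382 -172.91002286808865
```

The balls are at rest, with centres about 18 mm up, at station (98,-119) and (96,-173). The contact force reads only about 1.2 N, so I'll press down to the stop for margin.

```bash
for i in 1 2 3; do python3 -m handwheel '[{"dx":0.02,"dy":0,"dz":-0.12,"ax":0,"ay":0,"az":0,"claw":-1},{"dx":0,"dy":0,"dz":0,"ax":0,"ay":0,"az":0,"claw":-1},{"dx":0,"dy":0,"dz":0,"ax":0,"ay":0,"az":0,"claw":-1}]'|grep -E 'clock|eef|force'; done
```

```text
clock: 5.68
eef_pos: [432.5, 5.5, 67.3]
force: [-2.1, -0.1, 2.3]
clock: 5.93
eef_pos: [433.0, 5.5, 63.8]
force: [-2.8, -0.2, 4.2]
clock: 6.18
eef_pos: [433.6, 5.4, 60.8]
force: [-7.4, -0.6, 19.3]
```

The lever is on its stop at about 20 N. I'll hold briefly, then let it up slowly along the same arc.

```bash
python3 -m handwheel '[{"dx":0,"dy":0,"dz":0,"ax":0,"ay":0,"az":0,"claw":-1},{"dx":0,"dy":0,"dz":0,"ax":0,"ay":0,"az":0,"claw":-1},{"dx":0,"dy":0,"dz":0,"ax":0,"ay":0,"az":0,"claw":-1},{"dx":0,"dy":0,"dz":0,"ax":0,"ay":0,"az":0,"claw":-1}]'|grep -E 'clock|eef|force'
python3 -m handwheel '[{"dx":-0.02,"dy":0,"dz":0.15,"ax":0,"ay":0,"az":0,"claw":-1},{"dx":-0.02,"dy":0,"dz":0.2,"ax":0,"ay":0,"az":0,"claw":-1},{"dx":-0.02,"dy":0,"dz":0.2,"ax":0,"ay":0,"az":0,"claw":-1},{"dx":-0.02,"dy":0,"dz":0.2,"ax":0,"ay":0,"az":0,"claw":-1},{"dx":-0.02,"dy":0,"dz":0.2,"ax":0,"ay":0,"az":0,"claw":-1},{"dx":-0.02,"dy":0,"dz":0.2,"ax":0,"ay":0,"az":0,"claw":-1},{"dx":-0.02,"dy":0,"dz":0.2,"ax":0,"ay":0,"az":0,"claw":-1},{"dx":0,"dy":0,"dz":0.2,"ax":0,"ay":0,"az":0,"claw":-1}]'|grep -E 'clock|eef|force'
python3 -m handwheel '[{"dx":0.02,"dy":0,"dz":0.2,"ax":0,"ay":0,"az":0,"claw":-1},{"dx":0.02,"dy":0,"dz":0.2,"ax":0,"ay":0,"az":0,"claw":-1},{"dx":0.03,"dy":0,"dz":0.2,"ax":0,"ay":0,"az":0,"claw":-1},{"dx":0.03,"dy":-0.01,"dz":0.15,"ax":0,"ay":0,"az":0,"claw":-1},{"dx":0.04,"dy":-0.01,"dz":0.15,"ax":0,"ay":0,"az":0,"claw":-1},{"dx":0.04,"dy":-0.01,"dz":0.15,"ax":0,"ay":0,"az":0,"claw":-1},{"dx":0.04,"dy":-0.01,"dz":0.15,"ax":0,"ay":0,"az":0,"claw":-1},{"dx":0.03,"dy":-0.01,"dz":0.1,"ax":0,"ay":0,"az":0,"claw":-1}]'|grep -E 'clock|eef|force'
```

```text
clock: 6.52
eef_pos: [433.6, 5.4, 60.9]
force: [-7.1, -0.7, 18.9]
clock: 7.18
eef_pos: [429.6, 5.4, 107.5]
force: [1.9, 0.1, 1.7]
clock: 7.85
eef_pos: [436.8, 4.0, 146.2]
force: [-0.8, 0.7, 2.2]
```

```bash
python3 -m handwheel '[{"dx":0.03,"dy":0,"dz":0.1,"ax":0,"ay":0,"az":0,"claw":-1},{"dx":0.03,"dy":0,"dz":0.1,"ax":0,"ay":0,"az":0,"claw":-1},{"dx":0.03,"dy":0,"dz":0.1,"ax":0,"ay":0,"az":0,"claw":-1},{"dx":0.02,"dy":0,"dz":0.1,"ax":0,"ay":0,"az":0,"claw":-1},{"dx":0,"dy":0,"dz":0.1,"ax":0,"ay":0,"az":0,"claw":-1},{"dx":0,"dy":0,"dz":0.1,"ax":0,"ay":0,"az":0,"claw":-1},{"dx":0,"dy":0,"dz":0.2,"ax":0,"ay":0,"az":0,"claw":-1},{"dx":0,"dy":0,"dz":0.4,"ax":0,"ay":0,"az":0,"claw":-1}]'|grep -E 'clock|eef|force'
python3 -m handwheel '[{"dx":0,"dy":0,"dz":0.8,"ax":0,"ay":0,"az":0,"claw":-1},{"dx":0,"dy":0,"dz":0.8,"ax":0,"ay":0,"az":0,"claw":-1},{"dx":-0.7,"dy":-0.7,"dz":0.5,"ax":0,"ay":0,"az":0,"claw":-1},{"dx":-0.7,"dy":-0.9,"dz":0,"ax":0,"ay":0,"az":0,"claw":-1},{"dx":-0.4,"dy":-0.9,"dz":0,"ax":0,"ay":0,"az":0,"claw":-1},{"dx":0,"dy":-0.9,"dz":0,"ax":0,"ay":0,"az":0,"claw":-1},{"dx":0,"dy":-0.9,"dz":0,"ax":0,"ay":0,"az":0,"claw":-1},{"dx":0,"dy":-0.9,"dz":0,"ax":0,"ay":0,"az":0,"claw":-1}]'|grep -E 'clock|eef|force'
python3 -m handwheel '[{"dx":0,"dy":-0.9,"dz":0,"ax":0,"ay":0,"az":0,"claw":-1},{"dx":0,"dy":-0.9,"dz":0,"ax":0,"ay":0,"az":0,"claw":-1},{"dx":0,"dy":-0.9,"dz":0,"ax":0,"ay":0,"az":0,"claw":-1},{"dx":0,"dy":-0.9,"dz":0,"ax":0,"ay":0,"az":0,"claw":-1},{"dx":0,"dy":0,"dz":0,"ax":0,"ay":0,"az":0,"claw":-1},{"dx":0,"dy":0,"dz":0,"ax":0,"ay":0,"az":0,"claw":-1}]'|grep -E 'clock|eef|force'
python3 - <<'E'
from h import *
grab('top','t5');grab('scene','s5')
a=cv2.imread('pics/t5.png')[140:320,300:480];b=cv2.imread('pics/s5.png')[110:280,250:420]
cv2.imwrite('pics/c5.png',np.hstack([cv2.resize(a,(400,400),interpolation=2),cv2.resize(b,(400,400),interpolation=2)]))
for n,u,v in [('paddle',368,299),('padbot',367,307),('padtop',369,292),('arm',374,266),('flap',381,176),('weight',308,251),('dropper',453,244),('pot',436,273),('ba',442,198),('bb',465,205)]: print(n,world('t0',u,v).round(1),world('t5',u,v).round(1))
E
```

```text
clock: 8.52
eef_pos: [439.3, 4.2, 181.3]
force: [-0.4, -0.1, 0.6]
clock: 9.18
eef_pos: [385.6, -153.1, 245.2]
force: [0.4, 0.7, 0.2]
clock: 9.68
eef_pos: [385.8, -260.5, 244.6]
force: [-0.4, 1.1, -0.2]
paddle [441.2   6.9 160.5] [441.2   7.  162.1]
padbot [426.4   8.2 162.8] [426.5   8.2 163.1]
padtop [454.4   5.3 157.1] [454.3   5.5 158.4]
arm [505.9  -4.3 132.2] [505.7  -4.1 134.3]
flap [689.3  -9.  137.8] [689.4  -9.1 137.3]
weight [534.2 131.5  50.5] [534.1 131.5  51.8]
dropper [ 569.  -176.1   73.1] [ 569.  -176.1   73.1]
pot [ 507. -147.   49.] [ 506.9 -146.8   49.7]
ba [ 683.4 -167.1    8.4] [ 678.5 -162.1   28.6]
bb [ 670.7 -220.7    8. ] [ 666.3 -214.9   27.2]
```

View pics/c5.png

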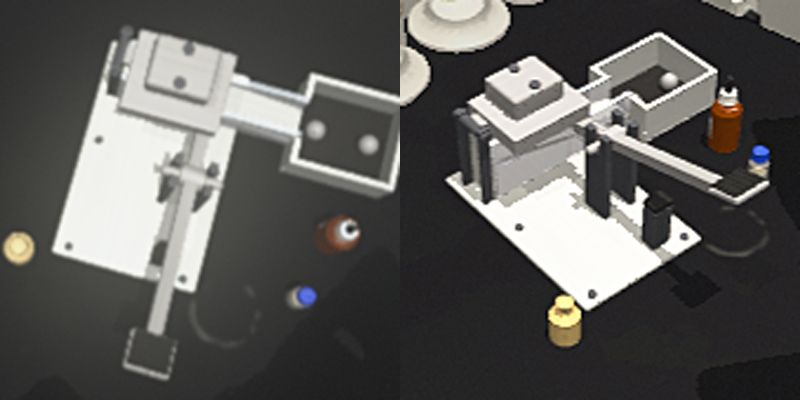

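The final picture shows the paddle back up at left panel (150,355), the flap shut, both balls in the tray at (316,129) and (369,144), the bystanders in place, and the hand clear. I'm handing in.

```bash
python3 -c "
from h import *
print(workorder.close_job())"
```

```text
the job is handed in; nothing more can be done
None
```

I pressed the paddle with the closed fingertips down to the stop, and both balls rolled into the tray. I then let the lever up over about 1.7 s until the flap was shut, took the hand away and handed the job in at about 9.8 s. No verdict was reported.

Last checks, from the depth images:
- **Lever and flap:** The paddle is at about 160 mm, and the paddle, lever and flap are all within about 2 mm of where they started.
- **Balls:** Both are still in the tray, with centres about 18 mm up, at about (98, -119) and (96, -173) mm in the station frame. That frame is my estimate from the pictures.
- **Bystanders:** The weight, dropper and vial have not moved, within 1.5 mm.
- **Contact force:** While the balls rolled out the force read only about 1.2 N, below the 3 to 7 N I expected. I pressed on to the stop, where it read about 19 N, before releasing.
- **Not measured:** I did not measure the flap's angle or closing speed directly. The hand rose at about 72 mm/s at most, which should keep the flap well under 2 rad/s if the lever stayed against the fingers.

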